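Tip the sorting board: rollers into the trough, flat parts into the tote

TASK

Lift the sorting board by its bar so that both rollers roll down into the steel trough while the three flat parts (disc, plate, bar) stay lying on it, then lower the board gently back to rest. After that put the three flat parts into the grey open tote beside the station. Never take or push the rollers with the gripper, never let a flat part get into the trough, and leave the loose things around where they are.

Things in the scene. Friction and masses are not known exactly. Their poses are not given: they have to be found in the camera images.
- station: Fixed aluminium tipping station, 400 mm long (its x) by 330 mm wide (its y). Origin: on the table, under the middle of the resting board; x points level to the trough, away from the lift bar (roughly away from the robot), z up. Base plate 8 mm thick from x = -115 to +285 mm. At rest the board's top lies level at z = 60 mm, over x = -110 to +110 mm.
- board (a joint): Angle (rad) of the dark-topped board: 0 level, at rest; grows as the lift bar rises; stops at 0.60. Board 0.8 kg plus parts. It falls back when let go: hold it up and lower it by hand, slower than 1 rad/s. Rollers start to roll between 0.08 and 0.16 rad; flat parts start to slide somewhere above 0.40 rad.
- board_hinge (a point): On the hinge axis, middle of the board's trough-side edge, level with the board's top. Turns with the board: x along its top to the trough, y along the hinge, z out of its top. The board covers x = -220 to 0, y = -165 to +165 mm, 10 mm thick; a kerb 10 mm wide, 12 mm high on each side edge, none at the bar's and the trough's edges.
- board_handle (a point): Middle of the round steel lift bar, on its axis: 12 mm diameter, 120 mm long, parallel to the hinge, 50 mm out from the board's robot-side edge, 270 mm from the hinge, 5 mm below the plane of the board's top (55 mm over the table at rest), free below. Rods join its two ends to the board. Pinch it across from above, between the rods; it turns in the fingers as the board swings.
- trough (a point): Middle of the top edge of the fixed steel trough's wall beside the board, 44 mm over the table, 122 mm from the station's origin along its x. Axes as the station's; the trough lies beyond: inside x = 3 to 157, y = -159 to +159 mm from here, floor 36 mm below, its other three walls 46 mm higher (90 mm over the table).
- roller_a: Steel roller, 44 mm diameter, 64 mm long, with a 12 mm stub 6 mm long at each end, 0.3 kg; lies on the board, roughly parallel to the hinge. Origin at its centre; its y axis is its own axis (x and z turn as it rolls).
- roller_b: Like roller_a but 38 mm diameter, 0.22 kg. Origin at its centre, y along its axis.
- disc: Flat round steel flange disc, 62 mm diameter, 16 mm thick, lying flat, about 0.3 kg. Origin: centre of its underside, z up.
- plate: Flat rectangular steel plate, 50 mm (its x) by 84 mm (its y), 14 mm thick, about 0.32 kg. Origin: centre of its underside.
- bar: Flat steel bar, 32 mm (its x) by 104 mm (its y), 16 mm thick, about 0.3 kg. Origin: centre of its underside.
- tote: Grey plastic open tote, fixed, 240 mm (its x) by 150 mm (its y), 60 mm high, walls and floor 5 mm. Origin: centre of its underside. Stands to the left or to the right of the station.
- terminal: Fixed control terminal with a slanted blank screen, footprint 140 mm (its x) by 140 mm, 140 mm high, on the other side of the station from the tote. Origin: centre of its underside.
- sensor_post: Fixed sensor stand: round foot 52 mm diameter, upright rod 18 mm diameter, top 202 mm high, with a sensor head pointing along its -x, reaching 55 mm from the rod, 150 mm to 185 mm high. Origin: centre of its foot.
- bottle: Bystander, loose: white bottle, 56 mm diameter, 150 mm high. Origin: centre of its underside.
- clamp: Bystander, loose: aluminium clamp block 50 x 60 mm, 46 mm high. Origin: centre of its underside.
- carton: Bystander, loose: cardboard box 80 x 110 mm, 50 mm high. Origin: centre of its underside.
- screwdriver: Bystander, loose: screwdriver, 190 mm long, lying on the table before the station. Origin: underside, its x along the tool.

How it is judged:
On the way, in this order (a step that is already met when the one before it is completed fails the run):
1. the board is tipped (above 0.08 rad), both rollers are in the trough and the three flat parts are still lying on the board (value of joint board above 0.08 rad and x of roller_a in the frame of station between 0.122 and 0.285 m and y of roller_a in the frame of station between -0.165 and 0.165 m and z of roller_a in the frame of station between 0 and 0.075 m and x of roller_b in the frame of station between 0.122 and 0.285 m and y of roller_b in the frame of station between -0.165 and 0.165 m and z of roller_b in the frame of station between 0 and 0.075 m and x of disc in the frame of board_hinge between -0.235 and -0.005 m and y of disc in the frame of board_hinge between -0.165 and 0.165 m and z of disc in the frame of board_hinge between -0.006 and 0.016 m and x of plate in the frame of board_hinge between -0.235 and -0.005 m and y of plate in the frame of board_hinge between -0.165 and 0.165 m and z of plate in the frame of board_hinge between -0.006 and 0.016 m and x of bar in the frame of board_hinge between -0.235 and -0.005 m and y of bar in the frame of board_hinge between -0.165 and 0.165 m and z of bar in the frame of board_hinge between -0.006 and 0.016 m), for 0.1 s.
2. the board is back at rest with the three flat parts on it and both rollers in the trough (value of joint board below 0.03 rad and x of roller_a in the frame of station between 0.122 and 0.285 m and y of roller_a in the frame of station between -0.165 and 0.165 m and z of roller_a in the frame of station between 0 and 0.075 m and x of roller_b in the frame of station between 0.122 and 0.285 m and y of roller_b in the frame of station between -0.165 and 0.165 m and z of roller_b in the frame of station between 0 and 0.075 m and x of disc in the frame of board_hinge between -0.235 and -0.005 m and y of disc in the frame of board_hinge between -0.165 and 0.165 m and z of disc in the frame of board_hinge between -0.006 and 0.016 m and x of plate in the frame of board_hinge between -0.235 and -0.005 m and y of plate in the frame of board_hinge between -0.165 and 0.165 m and z of plate in the frame of board_hinge between -0.006 and 0.016 m and x of bar in the frame of board_hinge between -0.235 and -0.005 m and y of bar in the frame of board_hinge between -0.165 and 0.165 m and z of bar in the frame of board_hinge between -0.006 and 0.016 m), for 0.1 s.
At the end, for the whole second after the job is handed in: Both rollers lie in the trough (centres inside its walls, less than 75 mm above the table), disc, plate and bar lie inside the tote (origins inside its walls, less than 50 mm above its underside), all slower than 30 mm/s, and the board is down (below 0.03 rad) (value of joint board below 0.03 rad and x of roller_a in the frame of station between 0.122 and 0.285 m and y of roller_a in the frame of station between -0.165 and 0.165 m and z of roller_a in the frame of station between 0 and 0.075 m and x of roller_b in the frame of station between 0.122 and 0.285 m and y of roller_b in the frame of station between -0.165 and 0.165 m and z of roller_b in the frame of station between 0 and 0.075 m and x of disc in the frame of tote between -0.115 and 0.115 m and y of disc in the frame of tote between -0.07 and 0.07 m and z of disc in the frame of tote between 0 and 0.05 m and x of plate in the frame of tote between -0.115 and 0.115 m and y of plate in the frame of tote between -0.07 and 0.07 m and z of plate in the frame of tote between 0 and 0.05 m and x of bar in the frame of tote between -0.115 and 0.115 m and y of bar in the frame of tote between -0.07 and 0.07 m and z of bar in the frame of tote between 0 and 0.05 m and linear speed of each of roller_a, roller_b, disc, plate, bar below 0.03 m/s); the robot touches nothing.
It fails at once if the gripper or arm pushes or takes a roller (more than 1 N) (contact force between any of the fingers, the arm and roller_a above 1 N or contact force between any of the fingers, the arm and roller_b above 1 N).
It fails at once if the board is dropped (falls faster than 1.5 rad/s) (velocity of joint board below -1.5 rad/s).
It fails at once if a flat part is in the trough ((x of disc in the frame of station between 0.125 and 0.28 m and y of disc in the frame of station between -0.16 and 0.16 m and z of disc in the frame of station between -0.01 and 0.05 m) or (x of plate in the frame of station between 0.125 and 0.28 m and y of plate in the frame of station between -0.16 and 0.16 m and z of plate in the frame of station between -0.01 and 0.05 m) or (x of bar in the frame of station between 0.125 and 0.28 m and y of bar in the frame of station between -0.16 and 0.16 m and z of bar in the frame of station between -0.01 and 0.05 m)).
It fails at once if a loose bystander is moved more than 30 mm (distance of any of bottle, clamp, carton, screwdriver from where it was at the start of the episode above 0.03 m).
It also fails if it takes over 72 s, if anything falls off the work surface, if the arm or the gripper's body presses on something with over 40 N, if the wrist force passes 120 N, or if a joint passes its speed limit or range.

ROBOT

A 6-joint arm with a two-finger parallel gripper is mounted at the origin on the work surface. World frame = base frame: x ahead of the robot, y to its left, z up, the work surface at z = 0. Lengths are in m, angles in rad, forces in N, time in s.
With the tool pointing down it reaches from about 0.275 to 0.825 m from the base axis. Payload 4.9 kg.
Tool frame: the origin (TCP) lies at the very end of the fingers, on their centre line; the grasp point (between the pads) lies 19 mm behind it (ctrl.hold_point_z is the distance from the TCP to the grasp point, in m); z points along the fingers, x is the direction in which the jaws open and shut, and the axes are right-handed (so a half turn about z gives the same grasp; the last joint's range is limited). The gripper opens to 85 mm and grips with 20 to 120 N. Pads are 22 mm wide; open, the fingers measure 114 mm over their backs; the gripper's body (76 mm by 85 mm) begins 54 mm behind the grasp point. The pads swing forward as they close: fully open they stand 13 mm farther back than shut.
Start: joints at [-1.289, 0.326, -0.193, 1.052, 0, 1.437], TCP at [0.222, -0.503, 0.231] pointing down, gripper open.
Joint ranges: [-2.65, 2.65], [-0.97, 1.79], [-1.3, 1.35], [-1.93, 2.1], [-1.47, 1.37], [-3.14, 3.14]. Speed limits (rad/s): [2.57, 2.57, 3.14, 3.14, 3.14, 3.14].

INTERFACE

Orientations are given as a unit quaternion [w, x, y, z].
In Python, from workcell import ctrl gives the robot as it stands.
- The arm moves only by the tool move_arm, never from a script. Its argument "moves" is one flat list of numbers, 5 for each row, row after row: the shift along the tool's x, y, z in cm, then the turn about the tool's z in rad, then the finger opening in cm, from 0 to 8.54. A call has 1 to 5 rows; each row is the pose to reach, as a shift and turn from the pose commanded when the call began, along the tool's axes at that moment; what a row does not reach only later rows make up. A row lasts 1/10 s, in which the tool goes at most 50 mm and 8.59 degrees, less where a joint would pass 70% of its speed; a pose out of reach is approached as far as the arm can. A call with a gripper value outside its range is refused whole. The fingers move at their own pace and stop on an object; "squeeze" is the grip in N (left out, the last holds). Time passes only in rows, so rows that repeat a pose let the fingers close. It gives the time, the measured TCP pose, the force and the opening at its end, in the units of the state.
- ctrl.read_state(): the state, without advancing time (a new reading comes with each control period).
- ctrl.get_image(name): name is "scene" or "top"; returns a dict with "color" (400x640x3 uint8, blue, green, red), "vfov" (degrees; the focal length in pixels is half the picture's height over the tangent of half this angle, whatever the lens; pixels are square), "cx", "cy" (the principal point, pixels), "k1" (the pictures are not rectified: a ray, as slopes to the right and down, at radius r is drawn at 1 + k1 r^2 times it, then the intrinsics apply), "R" (3x3) and "t" (3): a world point X has camera coordinates R X + t. Camera axes: x right, y down, z forward; pixel columns grow to the right and rows downward; lengths in m; the calibration is good to about 2 mm. A picture is of the moment at which its call begins. There is no depth.
- ctrl.sign_off(): hands the job in, once; it reports no verdict.
The state is a dict: "t": time; "joint_pos": joint angles; "dq": joint speeds; "effort": joint torques, N m; "tcp_pos": TCP position; "ee_rot": TCP orientation; "force": force on the tool from outside, world axes, zero at the start; "wrist_torque": the same for the moment, N m; "gripper_width": finger opening in m.
Only numpy, scipy, OpenCV 4.12 (cv2) and the standard library are available. Lean on these libraries where they do the work, as an engineer would, in place of code of your own. Each camera call takes 0.05 s, during which the arm holds its last target.

## Working session

There is one attempt and no reset: what is moved stays moved. The work goes in short steps, Python scripts to look and compute and a tool call to move; the robot and the scene stay as the last step left them, time stands still between calls to the robot, and variables do not carry over. Pictures are saved under pics/ and viewed, and the job is handed in when it is done.

Besides the shell and the picture viewer there is one more tool, called after ">>>" in YAML: its name, and indented under it one key for each argument. move_arm: Moves the arm, as the interface text tells. Its arguments: {"type":"object","properties":{"moves":{"type":"array","items":{"type":"number"}},"squeeze":{"type":"number"}},"required":["moves"]}

```bash
ls; mkdir -p pics
python3 - <<'E'
from workcell import ctrl
import cv2
for n in ("scene","top"):
    d=ctrl.get_image(n); cv2.imwrite(f"pics/{n}0.png",d["color"])
    print(n,d["vfov"],d["cx"],d["cy"],d["k1"],d["R"],d["t"])
print(ctrl.read_state(), ctrl.hold_point_z)
E
```

```text
pics
scene 48.49021580981243 318.7591536561111 199.79566677742298 -0.07193384473033285 [[-0.59160556  0.80590765  0.02270958]
 [ 0.40243416  0.31959455 -0.85784967]
 [-0.69860547 -0.49836952 -0.51339869]] [ 0.25832514 -0.15724542  1.90548   ]
top 48.17252897370112 322.2107270396566 204.64468595681765 -0.0025244299914522154 [[-0.0124342  -0.99989196 -0.00783927]
 [-0.9984687   0.01283837 -0.0538092 ]
 [ 0.05390403  0.00715819 -0.99852046]] [0.07993228 0.53188875 1.23422333]
{'t': 0.1, 'joint_pos': array([-1.28917889e+00,  3.26898149e-01, -1.93472453e-01,  1.05201528e+00,
       -1.16520874e-05,  1.43662665e+00]), 'dq': array([-0.00042926, -0.00167355,  0.00103677,  0.00047191,  0.0010882 ,
       -0.00086732]), 'effort': array([ 1.22925128e-03, -4.44239867e+01,  2.63038230e+01,  7.86779041e-03,
       -5.25761698e-05, -1.15828934e-05]), 'tcp_pos': array([ 0.22202625, -0.50262201,  0.23056903]), 'ee_rot': array([-5.14658408e-04,  8.37827317e-01, -5.45934753e-01, -6.05664642e-04]), 'force': array([-0.24245573,  0.23653727,  0.2465805 ]), 'wrist_torque': array([-0.02327096,  0.01763745,  0.0258422 ]), 'gripper_width': 0.08510728279758474} 0.0187
```

View pics/top0.png

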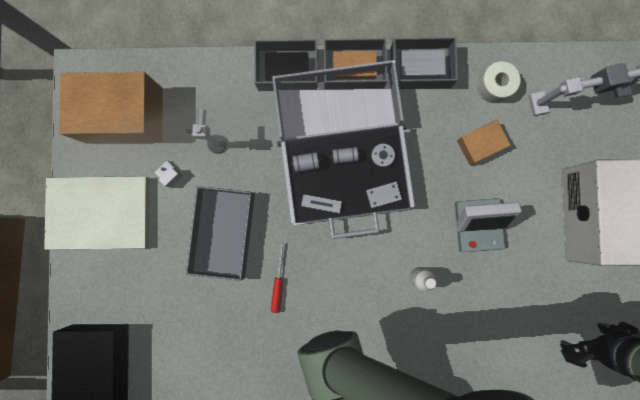

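View pics/scene0.png

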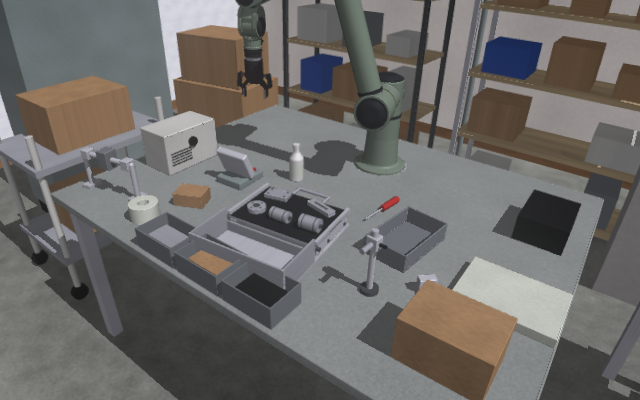

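The top view shows the board around (350,175), with rollers at (306,162) and (345,156). The disc is at (383,155), the plate at (384,195) and the bar at (321,204). The lift bar is near (356,228), the tote at (222,233), the bottle at (424,280) and the screwdriver at (279,280). Next I zoom in to refine these.

```bash
cat > h.py <<'E'
from workcell import ctrl
import cv2, numpy as np
from scipy.spatial.transform import Rotation as Ro
def K(d):
    f=200/np.tan(np.radians(d["vfov"]/2)); return np.array([[f,0,d["cx"]],[0,f,d["cy"]],[0,0,1.]])
def ray(d,uv):
    dist=np.array([d["k1"],0,0,0,0.])
    p=cv2.undistortPoints(np.array(uv,float).reshape(-1,1,2),K(d),dist).reshape(-1,2)
    D=np.c_[p,np.ones(len(p))]@d["R"]; C=-d["R"].T@d["t"]
    return C,D
def onz(d,uv,z):
    C,D=ray(d,uv); return C+D*((z-C[2])/D[:,2])[:,None]
def proj(d,X):
    return cv2.projectPoints(np.array(X,float).reshape(-1,3),cv2.Rodrigues(np.array(d["R"]))[0],np.array(d["t"]),K(d),np.array([d["k1"],0,0,0,0.]))[0].reshape(-1,2)
def crop(d,x0,y0,x1,y1,s,name):
    cv2.imwrite(name,cv2.resize(d["color"][y0:y1,x0:x1],None,fx=s,fy=s,interpolation=cv2.INTER_CUBIC))
def state():
    s=ctrl.read_state(); q=s["ee_rot"]; R=Ro.from_quat([q[1],q[2],q[3],q[0]]).as_matrix()
    print("t",round(s["t"],2),"tcp",s["tcp_pos"].round(4),"F",s["force"].round(1),"w",round(s["gripper_width"],4),"x",R[:,0].round(3),"y",R[:,1].round(3),"z",R[:,2].round(3),"J",s["joint_pos"].round(2))
    return s,R
def togo(p,ang=None):
    # shift in tool axes cm to reach TCP p (from measured), turn about tool z to have x-axis at world angle ang (mod pi)
    s,R=state(); d=R.T@(np.array(p)-s["tcp_pos"])*100
    print("shift cm",d.round(2))
    if ang is not None:
        c=np.arctan2(R[1,0],R[0,0]); t=-(ang-c); t=(t+np.pi/2)%np.pi-np.pi/2
        print("turn",round(t,3),"J6",s["joint_pos"][5].round(3))
E
python3 - <<'E'
from h import *
d=ctrl.get_image("top")
crop(d,270,55,430,245,3,"pics/t1.png")   # 480x570
crop(d,150,160,300,320,4,"pics/t2.png")
e=ctrl.get_image("scene")
crop(e,210,160,460,310,3,"pics/s1.png")
E
```

```text
(no output)
```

View pics/t1.png

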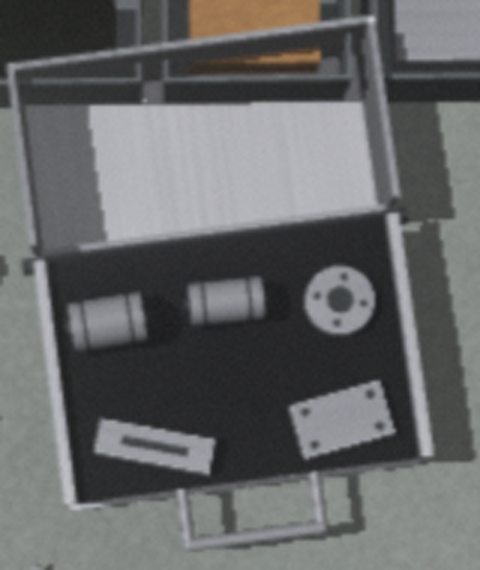

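View pics/t2.png

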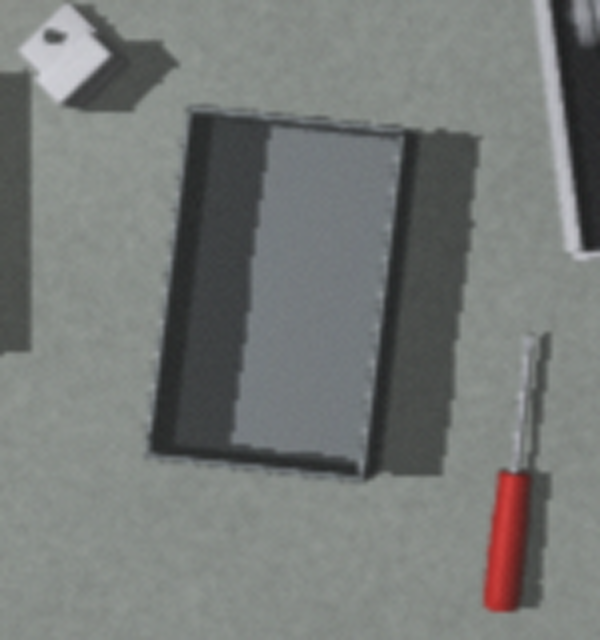

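View pics/s1.png

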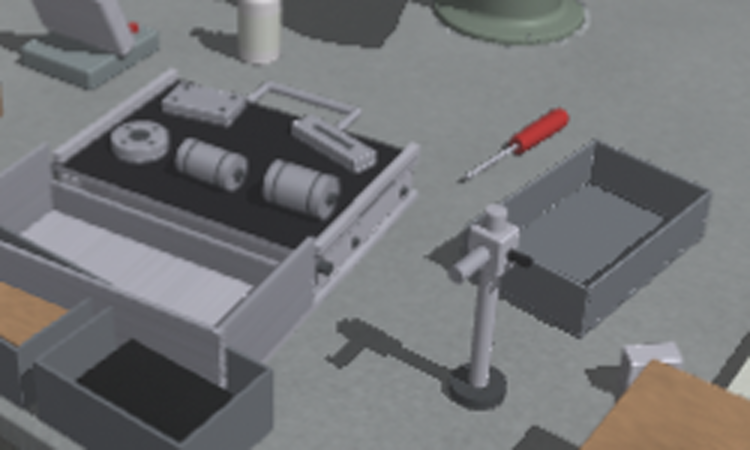

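The zoomed crops show the lift bar from about (187,544) to (325,527) in t1, with the jaws' approach free. The plate, disc and bar are well separated from the rollers. The tote corners in t2 are (190,108), (405,130), (368,478) and (150,455).

Run:
```python
from h import *
d=ctrl.get_image("top")
c1=lambda L:[(270-.33+u/3,55-.33+v/3) for u,v in L]
c2=lambda L:[(150-.375+u/4,160-.375+v/4) for u,v in L]
img=d["color"][55:245,270:430]; g=cv2.cvtColor(img,6)
m=((g>85)).astype(np.uint8)
# flat parts by thresholds inside board
n,l,st,ce=cv2.connectedComponentsWithStats(m)
for i in range(1,n):
    x,y,w,h,a=st[i]
    if 100<a<900:
        cs,_=cv2.findContours((l==i).astype(np.uint8),0,1); r=cv2.minAreaRect(max(cs,key=len)); print("blob",st[i],(ce[i]*3).round(0),r)
P=lambda n,a:print(n,np.array(a).round(4).tolist())
bar=onz(d,c1([(187,544),(325,527)]),.055); P("lift",bar); v=bar[0]-bar[1]; P("mid,len,yaw",[*bar.mean(0),np.linalg.norm(v)]); print(np.degrees(np.arctan2(-v[0],v[1])))
k=onz(d,c1([(72,505),(430,457),(37,262),(392,213)]),.072);P("kerb",k)
b=k[0]-k[1]; print("yaw",np.degrees(np.arctan2(-b[0],b[1])),np.linalg.norm(b)); 
tr=onz(d,c1([(10,66),(374,18)]),.09);P("troughfar",tr);b=tr[0]-tr[1]; print("yaw",np.degrees(np.arctan2(-b[0],b[1])),np.linalg.norm(b))
P("disc",onz(d,c1([(340,300)]),.076))
pl=onz(d,c1([(289,406),(380,381),(396,432),(304,458)]),.074);P("plate",pl);P("c",pl.mean(0))
pb=onz(d,c1([(99,419),(215,440),(210,474),(93,452)]),.076);P("bar",pb);P("c",pb.mean(0))
for q in(pl,pb): 
    b=q[0]-q[1]+q[3]-q[2];print("long yaw",np.degrees(np.arctan2(b[1],b[0])),np.linalg.norm(b)/2)
t=onz(d,c2([(190,108),(405,130),(368,478),(150,455)]),.06);P("tote",t);P("c",t.mean(0))
P("rollers",onz(d,c1([(108,321),(227,301)]),.082))
P("screw",onz(d,c2([(535,335),(500,610)]),.02))
P("bottle",onz(d,[(430,283)],.15))
P("post",onz(d,[(216,145)],0.))
togo(bar.mean(0))
```

```text
blob [131   0  29  21 555] [437.  28.] ((145.0, 10.0), (20.0, 28.0), 90.0)
blob [101  88  24  23 381] [338. 299.] ((112.5, 99.0), (23.0, 22.0), 0.0)
blob [ 63  92  25  15 296] [225. 298.] ((75.04615783691406, 99.36923217773438), (12.403473854064941, 24.80694580078125), 82.87498474121094)
blob [ 23  98  26  18 348] [105. 319.] ((34.95945739746094, 106.25676727294922), (14.631509780883789, 24.824247360229492), 80.53767395019531)
blob [ 96 127  36  26 595] [340. 418.] ((113.37736511230469, 139.3207550048828), (18.681034088134766, 31.867647171020508), 74.05460357666016)
blob [ 31 139  41  19 440] [153. 445.] ((50.9547119140625, 148.24151611328125), (39.31488800048828, 12.040184020996094), 10.619654655456543)
lift [[0.4459, 0.0476, 0.055], [0.4595, -0.0763, 0.055]]
mid,len,yaw [0.4527, -0.0143, 0.055, 0.1247]
6.299971434517016
kerb [[0.4819, 0.1493, 0.072], [0.5204, -0.1685, 0.072], [0.6996, 0.1787, 0.072], [0.7394, -0.1396, 0.072]]
yaw 6.911574287666603 0.32006680668469123
troughfar [[0.8722, 0.1996, 0.09], [0.9107, -0.1244, 0.09]]
yaw 6.779320710678078 0.32633910460261223
disc [[0.6609,
[... 189 characters left out ...]
5377, 0.0219, 0.076], [0.5076, 0.0267, 0.076], [0.5284, 0.13, 0.076]]
c [0.5329, 0.0757, 0.076]
long yaw 104.85166491858168 0.08428236102903876
long yaw 78.79140904443827 0.10484513153946853
tote [[0.5835, 0.4103, 0.06], [0.5667, 0.2649, 0.06], [0.334, 0.2905, 0.06], [0.351, 0.4365, 0.06]]
c [0.4588, 0.3505, 0.06]
rollers [[0.644, 0.1152, 0.082], [0.6604, 0.0097, 0.082]]
screw [[0.4266, 0.182, 0.02], [0.2386, 0.2075, 0.02]]
bottle [[0.329, -0.1906, 0.15]]
post [[0.7078, 0.3739, 0.0]]
t 0.25 tcp [ 0.2221 -0.5029  0.2309] F [ 0.6 -0.5 -1.1] w 0.0849 x [ 0.404 -0.915 -0.001] y [-0.915 -0.404 -0.   ] z [-0.     0.001 -1.   ] J [-1.29  0.33 -0.19  1.05 -0.    1.44]
shift cm [-35.37 -40.83  17.62]
```

>>> move_arm:
  moves: [-3.2, -3.7, 0, -0.14, 4.0, -6.4, -7.4, 0, -0.28, 4.0, -9.6, -11.1, 0, -0.42, 4.0, -12.8, -14.8, 0, -0.56, 4.0, -16, -18.5, 0, -0.7, 4.0]
  squeeze: 60

```text
t: 0.75
tcp_pos: [0.3272, -0.2803, 0.2313]
ee_rot: [0.0, 0.975, -0.223, 0.0]
force: [1.1, -0.6, 0.6]
gripper_width: 0.04
```

```bash
python3 -c "
from h import *
togo([.452,-.015,.13],.118)"
```

```text
t 0.75 tcp [ 0.3272 -0.2803  0.2313] F [ 1.1 -0.6  0.6] w 0.04 x [ 0.9   -0.435  0.   ] y [-0.435 -0.9   -0.   ] z [ 0. -0. -1.] J [-0.88  0.1  -0.48  0.99  0.    1.14]
shift cm [ -0.31 -29.32  10.13]
turn -0.568 J6 1.141
```

>>> move_arm:
  moves: [0, -4.8, 0, -0.12, 4.0, -0.1, -9.6, 0, -0.24, 4.0, -0.2, -14.4, 0, -0.36, 4.0, -0.3, -19.2, 0, -0.48, 4.0, -0.3, -24, 1, -0.57, 4.0]

```text
t: 1.25
tcp_pos: [0.4309, -0.0635, 0.2224]
ee_rot: [0.001, 0.998, 0.06, 0.001]
force: [1.1, -0.6, -0.7]
gripper_width: 0.0398
```

```bash
python3 -c "
from h import *
togo([.452,-.015,.13],.118)"
```

```text
t 1.25 tcp [ 0.4309 -0.0635  0.2224] F [ 1.1 -0.6 -0.7] w 0.0398 x [0.993 0.119 0.003] y [ 0.119 -0.993  0.001] z [ 0.003 -0.001 -1.   ] J [-0.32  0.12 -0.49  0.96 -0.    1.14]
shift cm [ 2.65 -4.58  9.24]
turn 0.001 J6 1.136
```

>>> move_arm:
  moves: [1.3, -2.3, 3, 0, 4.0, 2.6, -4.6, 6, 0, 4.0, 2.6, -4.6, 9.2, 0, 4.0, 2.6, -4.6, 11, 0, 4.0, 2.6, -4.6, 11, 0, 4.0]

```text
t: 1.75
tcp_pos: [0.4479, -0.0157, 0.109]
ee_rot: [-0.001, 0.998, 0.058, -0.003]
force: [-0.7, -0.0, 0.2]
gripper_width: 0.0398
```

Run:
```python
from h import *
s,R=state()
d=ctrl.get_image("top");crop(d,300,180,420,280,5,"pics/t3.png")
d=ctrl.get_image("scene");crop(d,230,140,380,250,5,"pics/s3.png")
togo([.452,-.015,.036],.118)
```

```text
t 1.75 tcp [ 0.4479 -0.0157  0.109 ] F [-0.7 -0.   0.2] w 0.0398 x [ 0.993  0.115 -0.005] y [ 0.115 -0.993 -0.002] z [-0.005  0.001 -1.   ] J [-0.2   0.28 -0.62  0.68 -0.    1.26]
t 1.85 tcp [ 0.4501 -0.0165  0.1115] F [ 0.   0.6 -0.2] w 0.0399 x [ 0.993  0.115 -0.   ] y [ 0.115 -0.993 -0.   ] z [-0.  0. -1.] J [-0.2   0.27 -0.61  0.68 -0.    1.26]
shift cm [ 0.21 -0.13  7.55]
turn -0.003 J6 1.255
```

View pics/t3.png

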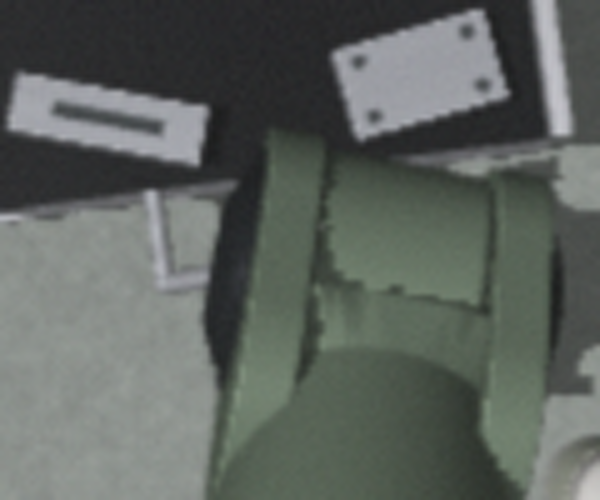

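View pics/s3.png

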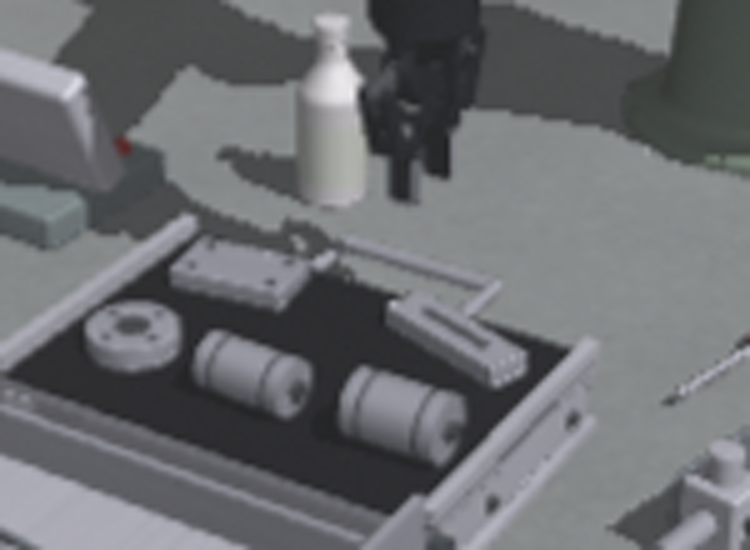

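The scene view shows the open fingers straight above the lift bar (about (400,255) in the crop), and the parts have not moved. I descend now.

>>> move_arm:
  moves: [0.2, -0.1, 2.5, 0, 4.0, 0.2, -0.1, 5, 0, 4.0, 0.2, -0.1, 7.3, 0, 4.0, 0.2, -0.1, 7.3, 0, 4.0]

```text
t: 2.25
tcp_pos: [0.4511, -0.0154, 0.0376]
ee_rot: [-0.0, 0.998, 0.057, -0.001]
force: [0.1, -0.6, 0.2]
gripper_width: 0.0401
```

>>> move_arm:
  moves: [0, 0, 0, 0, 0, 0, 0, 0, 0, 0, 0, 0, 0, 0, 0, 0, 0, 0, 0, 0]
  squeeze: 60

```text
t: 2.65
tcp_pos: [0.455, -0.0155, 0.0401]
ee_rot: [0.0, 0.998, 0.058, 0.003]
force: [4.0, 1.6, 6.8]
gripper_width: 0.0098
```

Run:
```python
from h import *
s,R=state()
```

```text
t 2.65 tcp [ 0.455  -0.0155  0.0401] F [4.  1.6 6.8] w 0.0098 x [0.993 0.115 0.006] y [ 0.115 -0.993  0.001] z [ 0.006 -0.    -1.   ] J [-0.2   0.39 -0.68  0.49  0.    1.26]
```

>>> move_arm:
  moves: [0, 0, 0, 0, 0, 0, 0, 0, 0, 0]

```text
t: 2.85
tcp_pos: [0.455, -0.0155, 0.0401]
ee_rot: [0.0, 0.998, 0.058, 0.003]
force: [3.5, 1.2, 6.9]
gripper_width: 0.0096
```

Run:
```python
from h import *
d=ctrl.get_image("scene");crop(d,270,130,370,230,6,"pics/s4.png")
s,R=state()
```

```text
t 2.9 tcp [ 0.455  -0.0155  0.0401] F [4.5 1.5 7.2] w 0.0098 x [0.993 0.115 0.006] y [ 0.115 -0.993  0.001] z [ 0.006 -0.    -1.   ] J [-0.2   0.39 -0.68  0.49  0.    1.26]
```

View pics/s4.png

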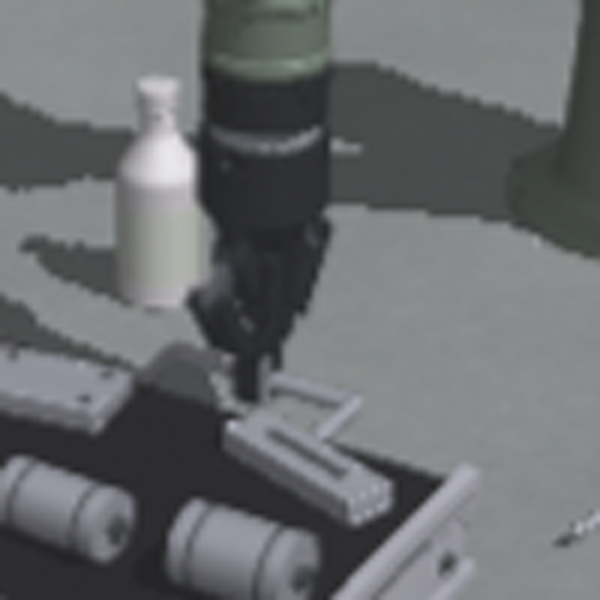

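The fingers are closed on the lift bar (crop (250,385)), stable at a 9.8 mm opening. I lift slowly along the arc.

>>> move_arm:
  moves: [0, 0, -0.4, 0, 0, 0, 0, -1.1, 0, 0, 0, 0, -1.8, 0, 0, 0.1, 0, -2.5, 0, 0, 0.1, 0, -3.2, 0, 0]
  squeeze: 60

```text
t: 3.4
tcp_pos: [0.456, -0.0154, 0.0709]
ee_rot: [0.0, 0.998, 0.058, 0.003]
force: [10.2, 0.3, -11.9]
gripper_width: 0.0096
```

Run:
```python
from h import *
d=ctrl.get_image("scene");crop(d,220,130,370,270,4,"pics/s5.png")
s,R=state()
```

```text
t 3.45 tcp [ 0.4561 -0.0154  0.0718] F [ 9.7  1.7 -8.5] w 0.0097 x [0.993 0.115 0.006] y [ 0.115 -0.993  0.001] z [ 0.006 -0.    -1.   ] J [-0.2   0.34 -0.65  0.58  0.    1.26]
```

View pics/s5.png

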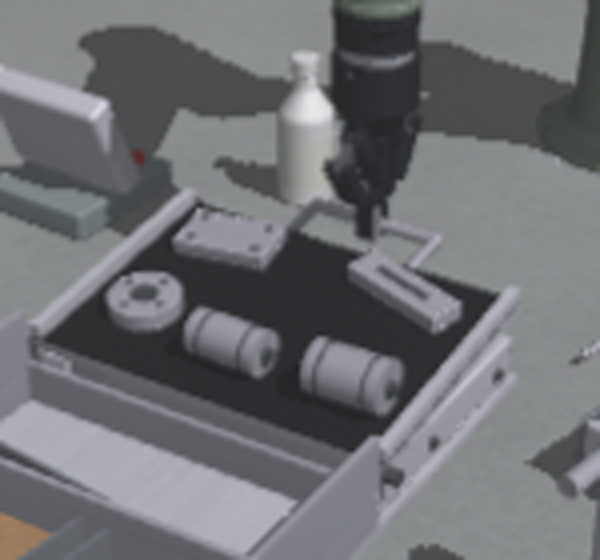

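The board is tilting with the bar held, at about 0.12 rad; no roller has moved visibly yet. I keep lifting.

>>> move_arm:
  moves: [0.2, 0, -0.5, 0, 0, 0.3, 0, -1.1, 0, 0, 0.4, 0, -1.7, 0, 0, 0.5, 0, -2.2, 0, 0, 0.5, 0, -2.4, 0, 0]

```text
t: 3.95
tcp_pos: [0.459, -0.015, 0.0944]
ee_rot: [0.001, 0.998, 0.057, 0.001]
force: [8.2, -0.9, -12.6]
gripper_width: 0.0097
```

Run:
```python
from h import *
d=ctrl.get_image("scene");crop(d,220,130,370,270,4,"pics/s6.png")
s,R=state()
```

```text
t 4.0 tcp [ 0.4592 -0.015   0.0946] F [ 5.9 -1.1 -9. ] w 0.0095 x [0.993 0.115 0.002] y [ 0.115 -0.993  0.001] z [ 0.002 -0.001 -1.   ] J [-0.19  0.31 -0.61  0.64 -0.    1.26]
```

View pics/s6.png

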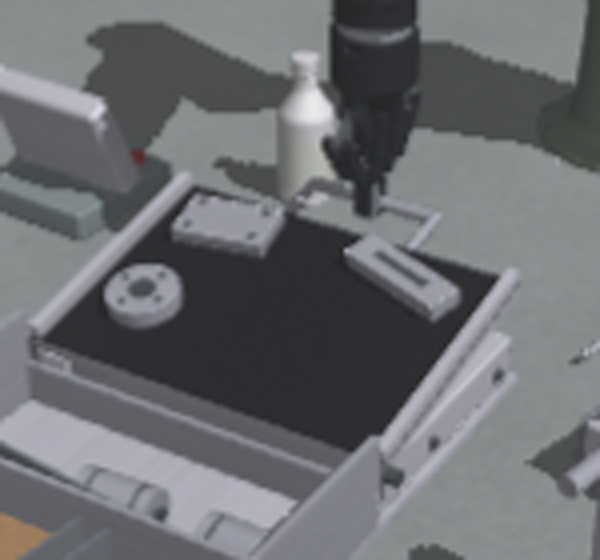

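Both rollers are now in the trough (crop (125,490) and (240,525)), and the three flat parts still lie on the tilted board. I hold briefly so the first step registers, then check.

>>> move_arm:
  moves: [0, 0, 0, 0, 0, 0, 0, 0, 0, 0, 0, 0, 0, 0, 0, 0, 0, 0, 0, 0, 0, 0, 0, 0, 0]

```text
t: 4.5
tcp_pos: [0.4591, -0.015, 0.0943]
ee_rot: [0.0, 0.998, 0.057, 0.001]
force: [6.4, -0.7, -9.0]
gripper_width: 0.0097
```

Run:
```python
from h import *
d=ctrl.get_image("scene");crop(d,190,130,370,290,4,"pics/s7.png")
s,R=state()
```

```text
t 4.55 tcp [ 0.4591 -0.015   0.0943] F [ 5.7 -0.5 -8.9] w 0.01 x [0.993 0.115 0.002] y [ 0.115 -0.993  0.001] z [ 0.002 -0.001 -1.   ] J [-0.19  0.31 -0.61  0.64 -0.    1.26]
```

View pics/s7.png

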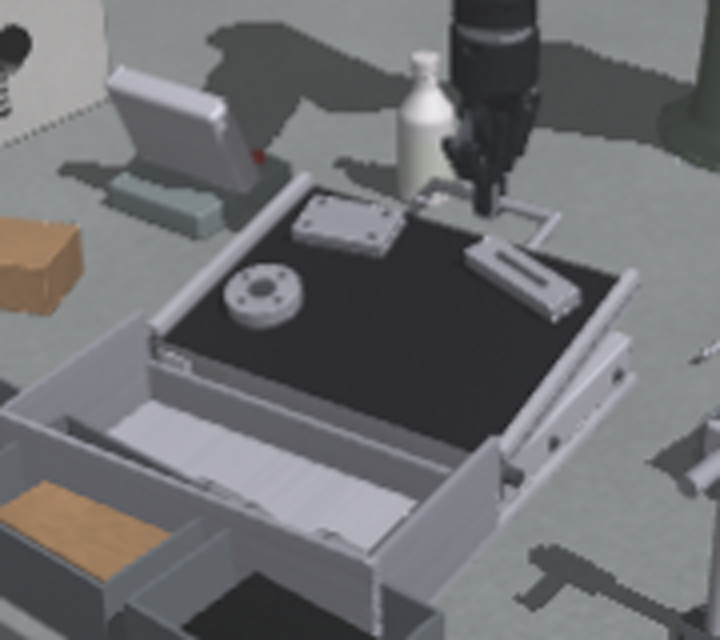

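The rollers rest behind the trough's far wall, with only their tops showing at (225,490) and (335,535). The flat parts are in place. I lower slowly.

>>> move_arm:
  moves: [-0.1, 0, 0.5, 0, 0, -0.2, 0, 1.1, 0, 0, -0.3, 0, 1.8, 0, 0, -0.3, 0, 2.4, 0, 0, -0.3, 0, 3.0, 0, 0]

```text
t: 5.05
tcp_pos: [0.4554, -0.0154, 0.064]
ee_rot: [0.001, 0.998, 0.057, 0.0]
force: [4.2, -2.2, -7.5]
gripper_width: 0.0097
```

>>> move_arm:
  moves: [0, 0, 0.6, 0, 0, 0, 0, 1.2, 0, 0, -0.1, 0, 1.8, 0, 0, -0.1, 0, 2.3, 0, 0, -0.1, 0, 2.5, 0, 0]

```text
t: 5.55
tcp_pos: [0.4551, -0.0155, 0.0419]
ee_rot: [0.001, 0.998, 0.057, 0.001]
force: [-10.7, -0.3, 51.3]
gripper_width: 0.0096
```

Run:
```python
from h import *
d=ctrl.get_image("scene");crop(d,190,130,370,290,4,"pics/s8.png")
s,R=state()
```

```text
t 5.6 tcp [ 0.455  -0.0155  0.0421] F [-4.9 -1.1 28.6] w 0.0096 x [0.993 0.115 0.002] y [ 0.115 -0.993  0.002] z [ 0.002 -0.001 -1.   ] J [-0.2   0.39 -0.68  0.5  -0.    1.26]
```

View pics/s8.png

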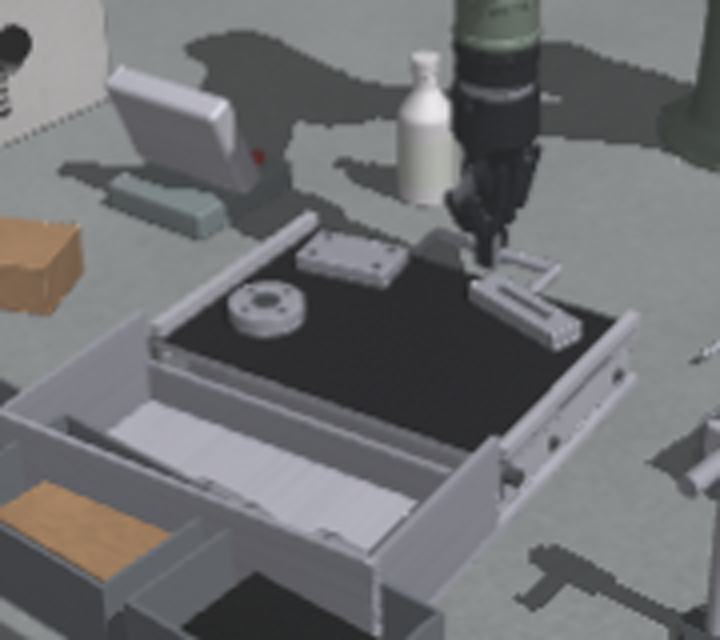

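The board is back down: it rests on its stop with a 28 N upward reaction, and the parts are in place. I release and go up.

>>> move_arm:
  moves: [0, 0, -0.1, 0, 4.0, 0, 0, -0.1, 0, 4.0, 0, 0, -0.1, 0, 4.0, 0, 0, -3, 0, 4.0, 0, 0, -7, 0, 4.0]

```text
t: 6.1
tcp_pos: [0.4511, -0.0144, 0.1079]
ee_rot: [-0.001, 0.998, 0.057, -0.003]
force: [0.6, -0.3, -0.8]
gripper_width: 0.0401
```

>>> move_arm:
  moves: [-2, -3, -4, 0, 8.5, -5, -8, -5, 0, 8.5, -5, -13, -6, 0, 8.5, -5, -18, -6, 0, 8.5, -5, -22, -6, 0, 8.5]

```text
t: 6.6
tcp_pos: [0.3782, 0.1978, 0.1697]
ee_rot: [-0.0, 0.998, 0.057, 0.0]
force: [0.3, 0.4, -0.0]
gripper_width: 0.0848
```

Run:
```python
from h import *
state()
d=ctrl.get_image("top");crop(d,270,55,430,245,3,"pics/t9.png"); cv2.imwrite("pics/t9f.png",d["color"])
```

```text
t 6.6 tcp [0.3782 0.1978 0.1697] F [ 0.3  0.4 -0. ] w 0.0848 x [0.993 0.114 0.   ] y [ 0.114 -0.993 -0.   ] z [ 0.  0. -1.] J [ 0.31  0.16 -0.59  0.82  0.    1.77]
```

View pics/t9.png

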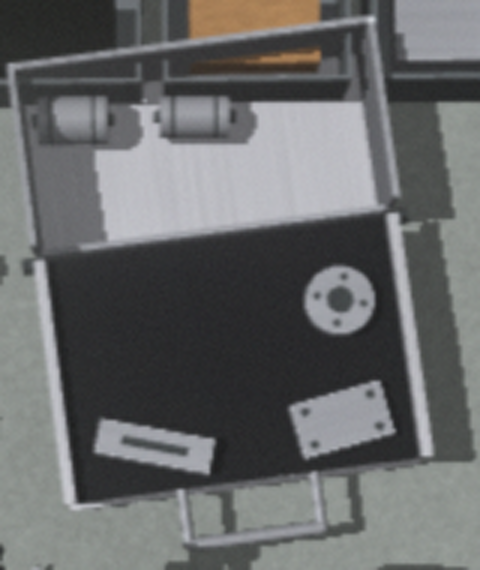

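View pics/t9f.png

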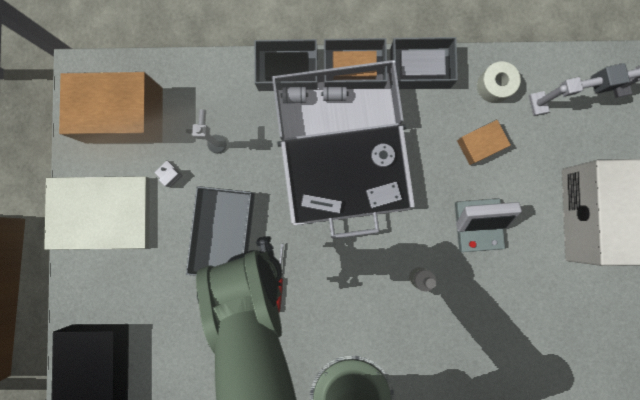

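The top view confirms that both rollers are in the trough ((75,118) and (195,117) in the crop) and the flat parts are where they were. Next is the bar.

Run:
```python
from h import *
togo([.533,.076,.11],-.195)
```

```text
t 6.65 tcp [0.3768 0.205  0.1697] F [0.3 4.4 0.4] w 0.0848 x [0.992 0.124 0.   ] y [ 0.124 -0.992 -0.006] z [-0.001  0.006 -1.   ] J [ 0.32  0.16 -0.59  0.82  0.01  1.77]
shift cm [13.9  14.77  5.88]
turn 0.319 J6 1.768
```

>>> move_arm:
  moves: [2.8, 3, 0, 0.08, 5.5, 5.6, 6, 0, 0.16, 5.5, 8.4, 9, 0, 0.24, 5.5, 11.2, 12, 2, 0.32, 5.5, 13.9, 14.8, 4, 0.32, 5.5]

```text
t: 7.15
tcp_pos: [0.5354, 0.0637, 0.1286]
ee_rot: [-0.0, 0.995, -0.103, 0.0]
force: [0.0, 0.3, 0.1]
gripper_width: 0.0549
```

>>> move_arm:
  moves: [0, 0, 1.0, 0, 5.5, 0, 0, 1.9, 0, 5.5, 0, 0, 1.9, 0, 5.5]

```text
t: 7.45
tcp_pos: [0.5318, 0.0655, 0.1085]
ee_rot: [0.0, 0.995, -0.102, -0.002]
force: [-0.1, -0.1, -0.3]
gripper_width: 0.0548
```

Run:
```python
from h import *
d=ctrl.get_image("scene");crop(d,260,100,380,230,5,"pics/s10.png")
togo([.533,.076,.065],-.195)
```

```text
t 7.5 tcp [0.5325 0.0658 0.1096] F [ 0.2  0.1 -0.1] w 0.055 x [ 0.979 -0.203 -0.003] y [-0.203 -0.979  0.   ] z [-0.003  0.    -1.   ] J [-0.01  0.42 -0.4   0.76  0.    1.76]
shift cm [-0.14 -1.01  4.46]
turn -0.009 J6 1.76
```

View pics/s10.png

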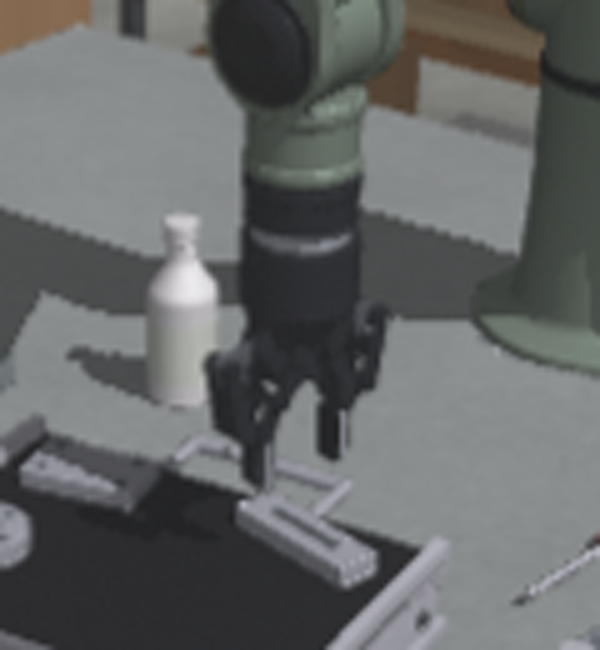

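The fingers straddle the bar's axis but sit 1 cm off along its length. I correct this on the way down.

>>> move_arm:
  moves: [-0.1, -1, 1.5, 0, 5.5, -0.1, -1, 3, 0, 5.5, -0.1, -1, 4.4, 0, 5.5, -0.1, -1, 4.5, 0, 5.5]

```text
t: 7.9
tcp_pos: [0.5337, 0.0761, 0.0647]
ee_rot: [0.0, 0.995, -0.101, -0.001]
force: [-1.0, 0.7, 0.3]
gripper_width: 0.0548
```

>>> move_arm:
  moves: [0, 0, 0, 0, 1, 0, 0, 0, 0, 1, 0, 0, 0, 0, 1, 0, 0, 0, 0, 1]
  squeeze: 60

```text
t: 8.3
tcp_pos: [0.5357, 0.0756, 0.0667]
ee_rot: [-0.001, 0.995, -0.102, 0.001]
force: [-2.5, 1.8, 7.0]
gripper_width: 0.03
```

>>> move_arm:
  moves: [0, 0, -1.5, 0, 1, 0, 0, -4, 0, 1, 0, 0, -7, 0, 1]

```text
t: 8.6
tcp_pos: [0.5341, 0.0751, 0.1352]
ee_rot: [0.0, 0.995, -0.102, -0.001]
force: [0.5, 0.5, -4.0]
gripper_width: 0.0299
```

Run:
```python
from h import *
d=ctrl.get_image("scene");crop(d,260,100,380,230,5,"pics/s11.png")
togo([.389,.358,.14],-.11)
```

```text
t 8.65 tcp [0.5375 0.0752 0.1408] F [ 1.6  1.  -0.2] w 0.0301 x [ 0.979 -0.203  0.006] y [-0.203 -0.979 -0.001] z [ 0.006 -0.    -1.   ] J [ 0.    0.39 -0.35  0.83 -0.    1.78]
shift cm [-2.030e+01 -2.467e+01 -1.000e-02]
turn -0.095 J6 1.779
```

View pics/s11.png

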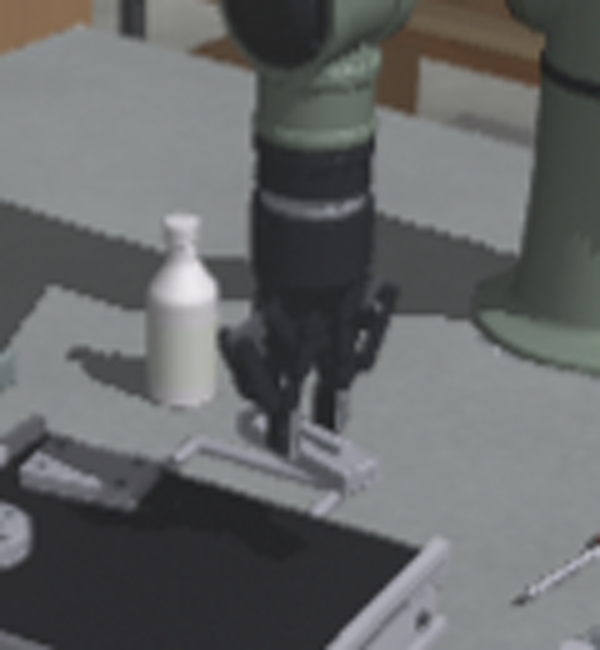

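The bar is held centred (crop (310,455)). I carry it to the tote.

>>> move_arm:
  moves: [-2, -2.5, 0, 0, 1, -5, -6, 0, -0.03, 1, -8, -9.5, 0, -0.06, 1, -11, -13, 0, -0.09, 1, -14, -17, 0, -0.09, 1]

```text
t: 9.15
tcp_pos: [0.4317, 0.2709, 0.1351]
ee_rot: [0.0, 0.998, -0.058, 0.0]
force: [0.6, 1.5, -2.9]
gripper_width: 0.0305
```

>>> move_arm:
  moves: [-2, -3, 0, 0, 1, -5, -6, 0, 0, 1, -6.1, -7.2, 0, 0, 1, -6.1, -7.2, 0, 0, 1]

```text
t: 9.55
tcp_pos: [0.3787, 0.3502, 0.135]
ee_rot: [-0.0, 0.998, -0.055, -0.0]
force: [0.1, 0.0, -4.3]
gripper_width: 0.0303
```

Run:
```python
from h import *
d=ctrl.get_image("scene");crop(d,320,110,480,260,5,"pics/s12.png")
togo([.389,.358,.022],-.11)
```

```text
t 9.6 tcp [0.3798 0.3491 0.135 ] F [ 0.3 -0.3 -3.5] w 0.0304 x [ 0.994 -0.112  0.   ] y [-0.112 -0.994  0.001] z [ 0.    -0.001 -1.   ] J [ 0.6   0.35 -0.42  0.8  -0.    2.28]
shift cm [ 0.82 -0.99 11.3 ]
turn -0.002 J6 2.284
```

View pics/s12.png

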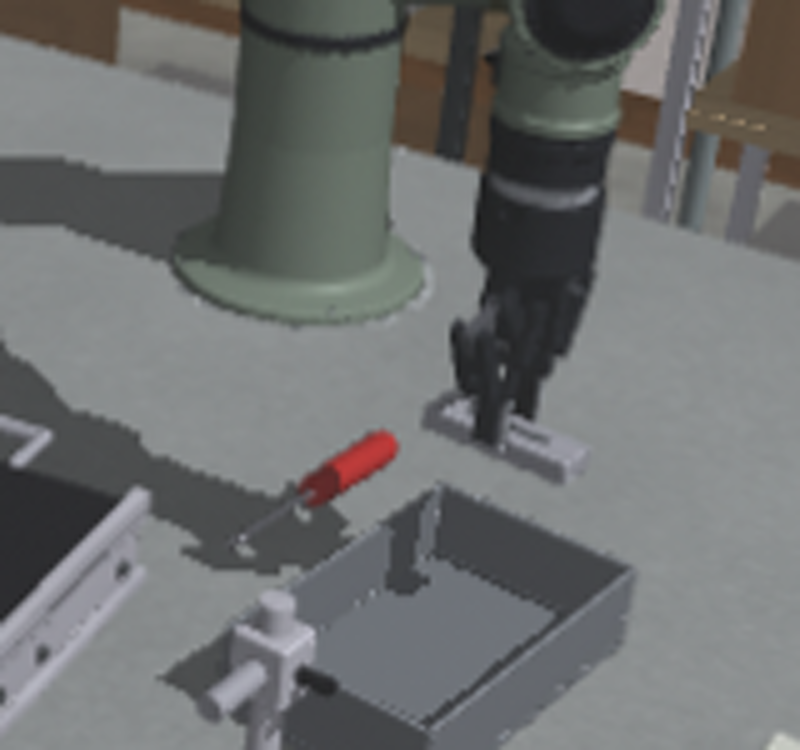

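The bar is over the tote's near end (crop (505,440)) with the tote below. I correct and lower it.

>>> move_arm:
  moves: [0.8, -1, 3, 0, 1, 0.8, -1, 6, 0, 1, 0.8, -1, 9, 0, 1, 0.8, -1, 11.7, 0, 1, 0.8, -1, 11.7, 0, 1]

```text
t: 10.1
tcp_pos: [0.3884, 0.355, 0.0153]
ee_rot: [0.002, 0.998, -0.058, -0.002]
force: [0.0, -0.6, -3.5]
gripper_width: 0.0302
```

>>> move_arm:
  moves: [0, 0, 0, 0, 1, 0, 0, 0, 0, 4.2, 0, 0, 0, 0, 4.2, 0, 0, 0, 0, 4.2]

```text
t: 10.5
tcp_pos: [0.3909, 0.3584, 0.0199]
ee_rot: [-0.001, 0.998, -0.057, 0.001]
force: [0.3, 0.5, 0.3]
gripper_width: 0.0419
```

>>> move_arm:
  moves: [0, 0, -2, 0, 4.2, 0, 0, -5, 0, 4.2, 0, 0, -9, 0, 4.2, 0, 0, -13, 0, 4.2]

```text
t: 10.9
tcp_pos: [0.3895, 0.3576, 0.1503]
ee_rot: [-0.0, 0.998, -0.057, 0.0]
force: [0.9, 0.9, -0.3]
gripper_width: 0.0418
```

Run:
```python
from h import *
d=ctrl.get_image("scene");crop(d,320,110,480,260,5,"pics/s13.png")
togo([.555,-.091,.15],.26)
```

```text
t 10.95 tcp [0.3927 0.36   0.1571] F [1.2 1.5 4.5] w 0.0419 x [ 0.993 -0.114  0.008] y [-0.114 -0.993 -0.007] z [ 0.009  0.006 -1.   ] J [ 0.6   0.35 -0.36  0.85 -0.    2.29]
shift cm [21.27 42.95  0.58]
turn -0.375 J6 2.289
```

View pics/s13.png

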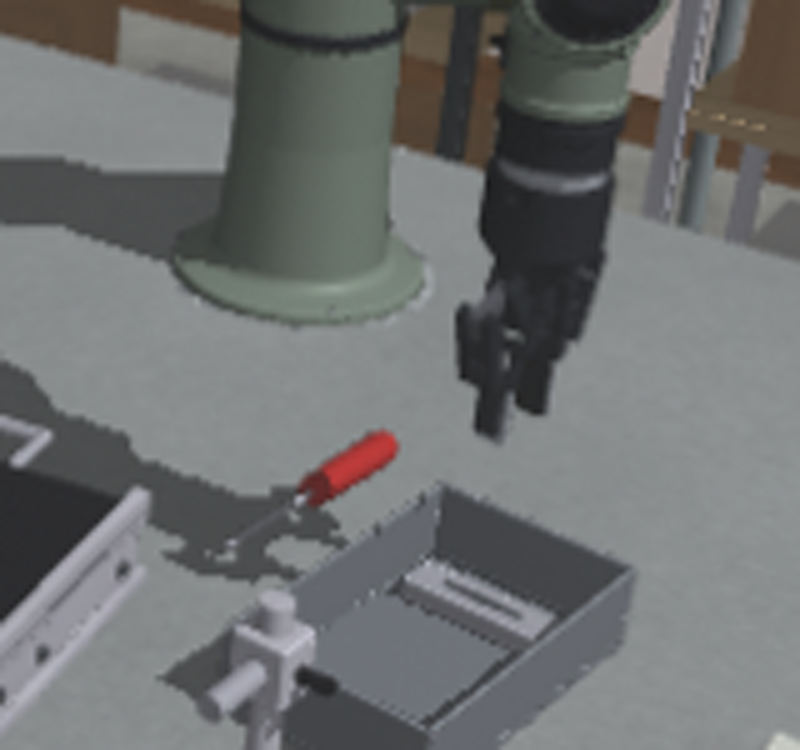

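The bar lies flat in the tote's near end (crop (475,600)). Next is the plate.

>>> move_arm:
  moves: [1.5, 3, 0, -0.07, 7, 3.7, 7.4, 0, -0.14, 7, 5.9, 11.8, 0, -0.21, 7, 8.1, 16.2, 0, -0.29, 7, 10.3, 20.6, 0, -0.37, 7]

```text
t: 11.45
tcp_pos: [0.4692, 0.1396, 0.1492]
ee_rot: [-0.0, 0.992, 0.129, 0.001]
force: [0.6, -0.0, -0.4]
gripper_width: 0.07
```

Run:
```python
from h import *
togo([.556,-.091,.12],.26)
```

```text
t 11.45 tcp [0.4692 0.1396 0.1492] F [ 0.6 -0.  -0.4] w 0.07 x [0.967 0.256 0.002] y [ 0.256 -0.967  0.   ] z [ 0.002  0.    -1.   ] J [ 0.14  0.29 -0.47  0.81  0.    1.45]
shift cm [ 2.48 24.51  2.93]
turn -0.001 J6 1.45
```

>>> move_arm:
  moves: [0.5, 4.9, 0, 0, 7, 1, 9.8, 0, 0, 7, 1.5, 14.7, 0, 0, 7, 2, 19.6, 1, 0, 7, 2.5, 24.4, 2, 0, 7]

```text
t: 11.95
tcp_pos: [0.5553, -0.0909, 0.1292]
ee_rot: [0.001, 0.992, 0.127, 0.001]
force: [0.5, -0.0, 0.1]
gripper_width: 0.07
```

>>> move_arm:
  moves: [0, 0, 0.5, 0, 7, 0, 0, 1, 0, 7, 0, 0, 1, 0, 7]

```text
t: 12.25
tcp_pos: [0.5531, -0.0876, 0.1178]
ee_rot: [-0.0, 0.992, 0.128, -0.001]
force: [0.2, 0.2, 0.4]
gripper_width: 0.0699
```

Run:
```python
from h import *
d=ctrl.get_image("scene");crop(d,230,100,350,220,5,"pics/s14.png")
togo([.556,-.091,.063],.26)
```

```text
t 12.3 tcp [ 0.5533 -0.0873  0.1182] F [ 0.4 -0.   0.7] w 0.0698 x [ 0.967  0.254 -0.001] y [ 0.254 -0.967 -0.001] z [-0.001  0.001 -1.   ] J [-0.29  0.45 -0.32  0.8   0.    1.03]
shift cm [0.17 0.43 5.52]
turn -0.003 J6 1.026
```

View pics/s14.png

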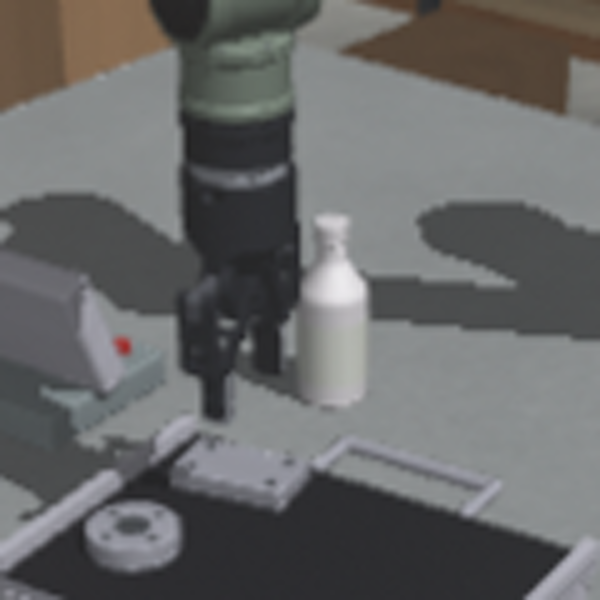

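The fingers are over the plate (crop (240,465)), with a small correction left. I descend and grasp.

>>> move_arm:
  moves: [0.2, 0.4, 2, 0, 7, 0.2, 0.4, 4, 0, 7, 0.2, 0.4, 5.4, 0, 7, 0.2, 0.4, 5.5, 0, 7]

```text
t: 12.7
tcp_pos: [0.5555, -0.0901, 0.0622]
ee_rot: [-0.001, 0.992, 0.128, -0.001]
force: [0.4, 0.3, 0.7]
gripper_width: 0.0701
```

>>> move_arm:
  moves: [0, 0, 0, 0, 3, 0, 0, 0, 0, 3, 0, 0, 0, 0, 3, 0, 0, 0, 0, 3]

```text
t: 13.1
tcp_pos: [0.5576, -0.0913, 0.0648]
ee_rot: [-0.0, 0.992, 0.128, 0.001]
force: [-2.5, 2.6, 6.6]
gripper_width: 0.0478
```

>>> move_arm:
  moves: [0, 0, -1.5, 0, 3, 0, 0, -4, 0, 3, 0, 0, -7, 0, 3]

```text
t: 13.4
tcp_pos: [0.5559, -0.0917, 0.1332]
ee_rot: [-0.0, 0.992, 0.127, -0.001]
force: [0.5, 0.1, -3.8]
gripper_width: 0.0478
```

Run:
```python
from h import *
d=ctrl.get_image("scene");crop(d,230,100,350,220,5,"pics/s15.png")
togo([.464,.350,.14],-.11)
```

```text
t 13.45 tcp [ 0.5593 -0.0926  0.1389] F [1.4 0.7 0.4] w 0.0476 x [0.968 0.252 0.005] y [ 0.252 -0.968  0.003] z [ 0.006 -0.002 -1.   ] J [-0.29  0.43 -0.29  0.85 -0.    1.02]
shift cm [  1.96 -45.23  -0.25]
turn 0.365 J6 1.021
```

View pics/s15.png

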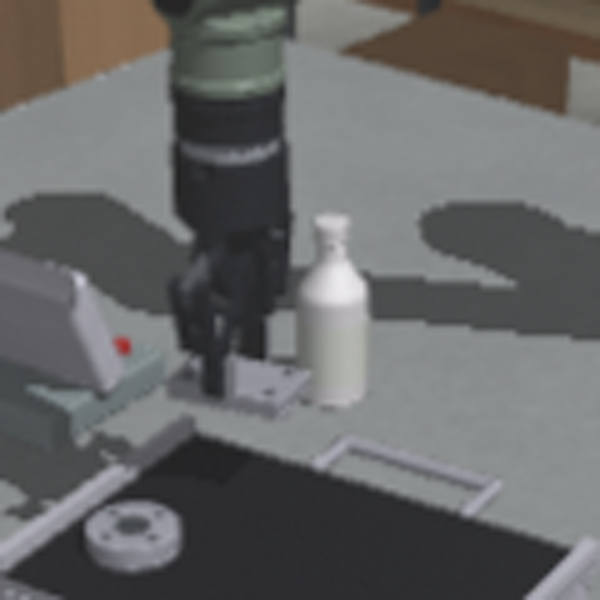

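The plate is held (crop (240,380)). I carry it over to the tote.

>>> move_arm:
  moves: [0, -3, 0, 0, 3, 0.3, -7.2, 0, 0.08, 3, 0.6, -11.6, 0, 0.16, 3, 0.9, -16, 0, 0.24, 3, 1.2, -20.4, 0, 0.32, 3]

```text
t: 13.95
tcp_pos: [0.5166, 0.1099, 0.1331]
ee_rot: [0.0, 0.999, -0.034, 0.0]
force: [0.5, 0.7, -4.7]
gripper_width: 0.0479
```

Run:
```python
from h import *
togo([.464,.350,.14],-.11)
```

```text
t 13.95 tcp [0.5166 0.1099 0.1331] F [ 0.5  0.7 -4.7] w 0.0479 x [ 0.998 -0.069  0.   ] y [-0.069 -0.998  0.   ] z [ 0. -0. -1.] J [ 0.07  0.37 -0.39  0.8  -0.    1.71]
shift cm [ -6.9  -23.59  -0.69]
turn 0.041 J6 1.709
```

>>> move_arm:
  moves: [-1.4, -4.7, 0, 0.04, 3, -2.8, -9.4, 0, 0.04, 3, -4.2, -14, 0, 0.04, 3, -5.6, -18.8, 0, 0.04, 3, -6.9, -22.7, 0, 0.04, 3]

```text
t: 14.45
tcp_pos: [0.4622, 0.342, 0.1331]
ee_rot: [-0.0, 0.999, -0.052, 0.0]
force: [0.8, 0.3, -3.5]
gripper_width: 0.048
```

>>> move_arm:
  moves: [0, 0, 0, 0, 3, 0, 0, 0, 0, 3]

```text
t: 14.65
tcp_pos: [0.4623, 0.3401, 0.1328]
ee_rot: [0.0, 0.999, -0.051, -0.0]
force: [-0.3, -0.5, -4.2]
gripper_width: 0.0477
```

Run:
```python
from h import *
d=ctrl.get_image("scene");crop(d,320,110,480,260,5,"pics/s16.png")
togo([.466,.350,.019],-.11)
```

```text
t 14.7 tcp [0.4627 0.3391 0.1328] F [ 1.  -0.7 -3.3] w 0.0478 x [ 0.995 -0.104 -0.   ] y [-0.104 -0.995  0.001] z [-0.    -0.001 -1.   ] J [ 0.5   0.45 -0.27  0.85 -0.    2.18]
shift cm [ 0.22 -1.13 11.38]
turn 0.006 J6 2.179
```

View pics/s16.png

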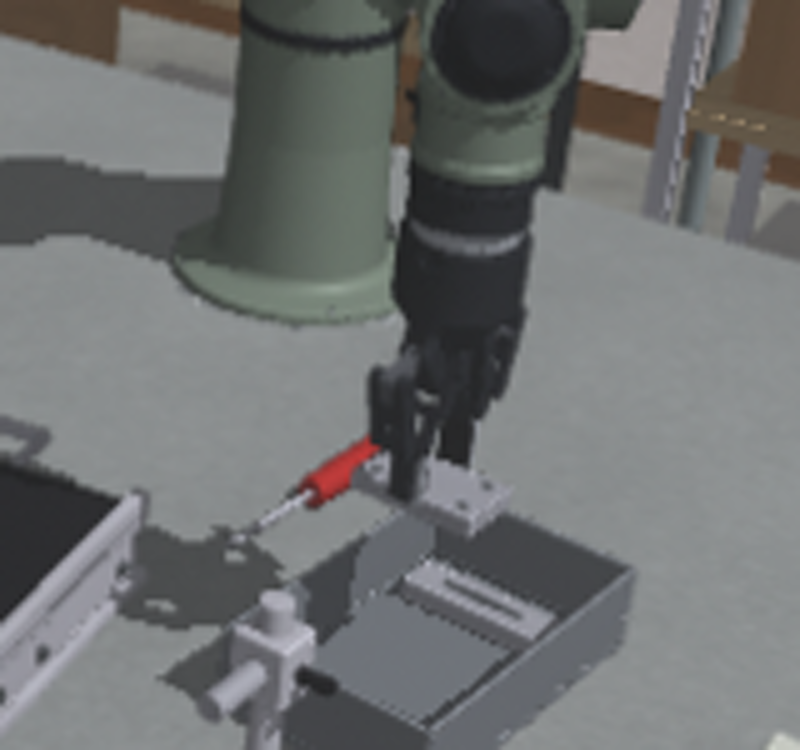

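The plate is above the tote's middle, beside the bar. I lower and release it.

>>> move_arm:
  moves: [0.3, -1.1, 2.5, 0, 3, 0.3, -1.1, 5.5, 0, 3, 0.3, -1.1, 8.5, 0, 3, 0.3, -1.1, 11.6, 0, 3, 0.3, -1.1, 11.6, 0, 3]

```text
t: 15.2
tcp_pos: [0.4644, 0.3464, 0.0133]
ee_rot: [0.002, 0.999, -0.054, -0.004]
force: [-1.8, -0.5, -4.1]
gripper_width: 0.0482
```

>>> move_arm:
  moves: [0, 0, 0, 0, 3, 0, 0, 0, 0, 6, 0, 0, 0, 0, 6, 0, 0, 0, 0, 6]

```text
t: 15.6
tcp_pos: [0.4687, 0.3508, 0.0192]
ee_rot: [-0.001, 0.999, -0.053, 0.002]
force: [-0.1, -1.0, 1.1]
gripper_width: 0.0603
```

>>> move_arm:
  moves: [0, 0, -2, 0, 6, 0, 0, -5, 0, 6, 0, 0, -9, 0, 6, 0, 0, -13.5, 0, 6, 0, 0, -13.5, 0, 6]

```text
t: 16.1
tcp_pos: [0.4713, 0.3526, 0.16]
ee_rot: [-0.004, 0.999, -0.052, 0.006]
force: [1.0, -0.3, 0.5]
gripper_width: 0.0599
```

Run:
```python
from h import *
d=ctrl.get_image("scene");crop(d,320,110,480,260,5,"pics/s17.png")
togo([.662,-.091,.15],.118)
```

```text
t 16.15 tcp [0.4699 0.3518 0.157 ] F [-0.5  0.2 -1.1] w 0.0604 x [ 0.994 -0.105  0.007] y [-0.104 -0.995 -0.005] z [ 0.008  0.004 -1.   ] J [ 0.52  0.44 -0.21  0.9  -0.    2.19]
shift cm [23.73 42.03  0.65]
turn -0.223 J6 2.192
```

View pics/s17.png

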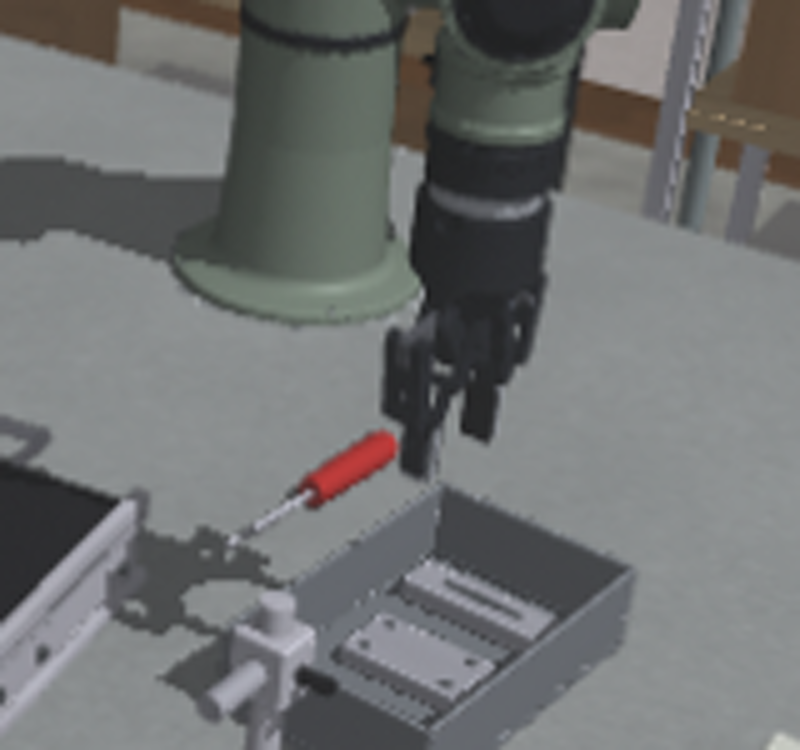

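The plate lies flat beside the bar (crop (420,655)). Next is the disc.

>>> move_arm:
  moves: [1.5, 2.8, 0, -0.04, 7.8, 3.7, 6.7, 0, -0.08, 7.8, 6, 10.7, 0, -0.13, 7.8, 8.3, 14.7, 0, -0.18, 7.8, 10.6, 18.7, 0, -0.22, 7.8]

```text
t: 16.65
tcp_pos: [0.5529, 0.1514, 0.1516]
ee_rot: [0.0, 0.998, 0.059, -0.0]
force: [0.9, 0.3, 0.3]
gripper_width: 0.0778
```

Run:
```python
from h import *
togo([.662,-.091,.12],.118)
```

```text
t 16.65 tcp [0.5529 0.1514 0.1516] F [0.9 0.3 0.3] w 0.0778 x [ 0.993  0.117 -0.001] y [ 0.117 -0.993 -0.   ] z [-0.001 -0.    -1.   ] J [ 0.14  0.43 -0.25  0.89  0.    1.59]
shift cm [ 8.   25.35  3.15]
turn -0.001 J6 1.592
```

>>> move_arm:
  moves: [1.5, 4.6, 0, 0, 7.8, 3, 9.2, 0, 0, 7.8, 4.5, 13.8, 0, 0, 7.8, 6.1, 18.6, 0, 0, 7.8, 7.6, 23.2, 1, 0, 7.8]

```text
t: 17.15
tcp_pos: [0.6563, -0.0708, 0.1427]
ee_rot: [0.0, 0.998, 0.057, 0.001]
force: [1.0, 0.9, -0.1]
gripper_width: 0.0776
```

>>> move_arm:
  moves: [0.4, 2, 1, 0, 7.8, 0.4, 2, 2, 0, 7.8, 0.4, 2, 2, 0, 7.8]

```text
t: 17.45
tcp_pos: [0.6591, -0.0873, 0.1194]
ee_rot: [-0.001, 0.998, 0.057, -0.002]
force: [-0.8, -0.2, -1.2]
gripper_width: 0.0782
```

Run:
```python
from h import *
d=ctrl.get_image("scene");crop(d,220,100,350,230,5,"pics/s18.png")
togo([.661,-.091,.062],.118)
```

```text
t 17.5 tcp [ 0.6596 -0.0866  0.1205] F [0.6 0.7 1.1] w 0.0783 x [ 0.993  0.116 -0.004] y [ 0.116 -0.993 -0.002] z [-0.004  0.002 -1.   ] J [-0.24  0.62 -0.01  0.95  0.    1.21]
shift cm [0.11 0.46 5.85]
turn -0.002 J6 1.213
```

View pics/s18.png

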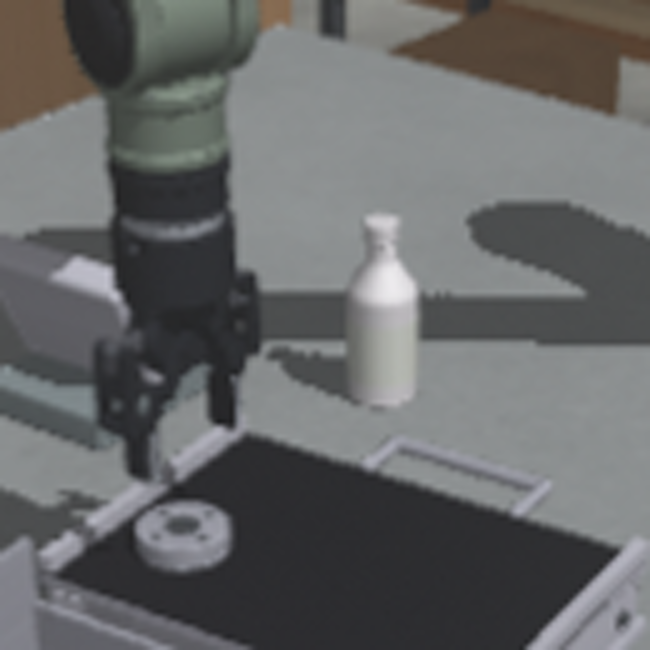

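The gripper is above the disc (crop (185,535)). I descend and grasp.

>>> move_arm:
  moves: [0.1, 0.5, 2, 0, 7.8, 0.1, 0.5, 4, 0, 7.8, 0.1, 0.5, 5.5, 0, 7.8, 0.1, 0.5, 5.7, 0, 7.8]

```text
t: 17.9
tcp_pos: [0.6612, -0.091, 0.0635]
ee_rot: [-0.001, 0.998, 0.058, -0.002]
force: [-1.0, -0.3, 0.7]
gripper_width: 0.078
```

>>> move_arm:
  moves: [0, 0, 0, 0, 4, 0, 0, 0, 0, 4, 0, 0, 0, 0, 4, 0, 0, 0, 0, 4]

```text
t: 18.3
tcp_pos: [0.6638, -0.0927, 0.0667]
ee_rot: [-0.0, 0.998, 0.058, 0.001]
force: [-2.2, 2.4, 6.7]
gripper_width: 0.0585
```

>>> move_arm:
  moves: [0, 0, -1.5, 0, 4, 0, 0, -4, 0, 4, 0, 0, -7.5, 0, 4]

```text
t: 18.6
tcp_pos: [0.6612, -0.0931, 0.1395]
ee_rot: [-0.0, 0.998, 0.057, -0.002]
force: [-0.4, -0.1, -3.2]
gripper_width: 0.0582
```

Run:
```python
from h import *
d=ctrl.get_image("scene");crop(d,220,100,350,230,5,"pics/s19.png")
togo([.537,.342,.14],1.46)
```

```text
t 18.65 tcp [ 0.6653 -0.094   0.1476] F [1.8 0.3 3.3] w 0.0586 x [0.993 0.114 0.006] y [ 0.114 -0.993  0.003] z [ 0.006 -0.002 -1.   ] J [-0.25  0.6   0.03  0.99 -0.    1.21]
shift cm [ -7.76 -44.78   0.58]
turn -1.345 J6 1.206
```

View pics/s19.png

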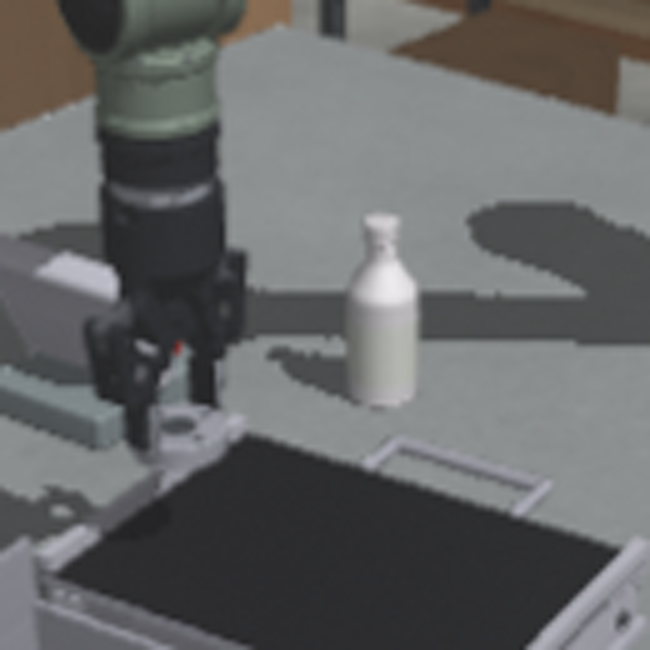

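The disc is held (crop (180,430)). I carry it smoothly and turn on the way.

>>> move_arm:
  moves: [-0.3, -2.5, 0, -0.1, 4, -1, -6, 0, -0.23, 4, -1.8, -10, 0, -0.36, 4, -2.6, -14, 0, -0.49, 4, -3.4, -18, 0, -0.62, 4]

```text
t: 19.15
tcp_pos: [0.608, 0.0828, 0.1406]
ee_rot: [0.0, 0.932, 0.361, 0.0]
force: [0.3, 0.2, -2.6]
gripper_width: 0.0582
```

Run:
```python
from h import *
togo([.537,.342,.14],1.46)
```

```text
t 19.15 tcp [0.608  0.0828 0.1406] F [ 0.3  0.2 -2.6] w 0.0582 x [ 0.739  0.674 -0.   ] y [ 0.674 -0.739  0.001] z [ 0. -0. -1.] J [ 0.02  0.51 -0.15  0.91 -0.    0.85]
shift cm [ 12.22 -23.94   0.05]
turn -0.721 J6 0.847
```

>>> move_arm:
  moves: [2, -4, 0, -0.14, 4, 4, -8, 0, -0.28, 4, 6.2, -12.2, 0, -0.42, 4, 8.4, -16.6, 0, -0.56, 4, 10.4, -20.4, 0, -0.7, 4]

```text
t: 19.65
tcp_pos: [0.5481, 0.3048, 0.1408]
ee_rot: [0.0, 0.751, 0.66, 0.0]
force: [-0.4, 0.7, -2.3]
gripper_width: 0.0589
```

>>> move_arm:
  moves: [0, 0, 0, -0.02, 4, 0, 0, 0, -0.02, 4]

```text
t: 19.85
tcp_pos: [0.5485, 0.3037, 0.1404]
ee_rot: [0.0, 0.746, 0.666, -0.0]
force: [0.3, -1.1, -3.8]
gripper_width: 0.0585
```

Run:
```python
from h import *
togo([.537,.342,.12],1.46)
```

```text
t 19.85 tcp [0.5485 0.3037 0.1404] F [ 0.3 -1.1 -3.8] w 0.0585 x [ 0.114  0.993 -0.001] y [ 0.993 -0.114  0.001] z [ 0.    -0.001 -1.   ] J [ 0.39  0.54 -0.11  0.93 -0.    0.5 ]
shift cm [ 3.68 -1.58  2.04]
turn -0.003 J6 0.503
```

>>> move_arm:
  moves: [1.5, -0.6, 0, 0, 4, 3, -1.3, 0, 0, 4, 3.7, -1.6, 1.5, 0, 4, 3.7, -1.6, 1.5, 0, 4]

```text
t: 20.25
tcp_pos: [0.5356, 0.3416, 0.1227]
ee_rot: [-0.001, 0.747, 0.665, -0.002]
force: [-0.9, -0.4, -2.9]
gripper_width: 0.0583
```

Run:
```python
from h import *
d=ctrl.get_image("scene");crop(d,320,110,480,260,5,"pics/s20.png")
d=ctrl.get_image("top");cv2.imwrite("pics/t20.png",d["color"])
togo([.537,.342,.019],1.46)
```

```text
t 20.35 tcp [0.5365 0.3409 0.124 ] F [-0.7 -0.3 -3. ] w 0.0581 x [ 0.116  0.993 -0.002] y [ 0.993 -0.116 -0.002] z [-0.002 -0.002 -1.   ] J [ 0.45  0.57 -0.1   0.91 -0.    0.57]
shift cm [ 0.13  0.06 10.5 ]
turn -0.005 J6 0.566
```

View pics/s20.png

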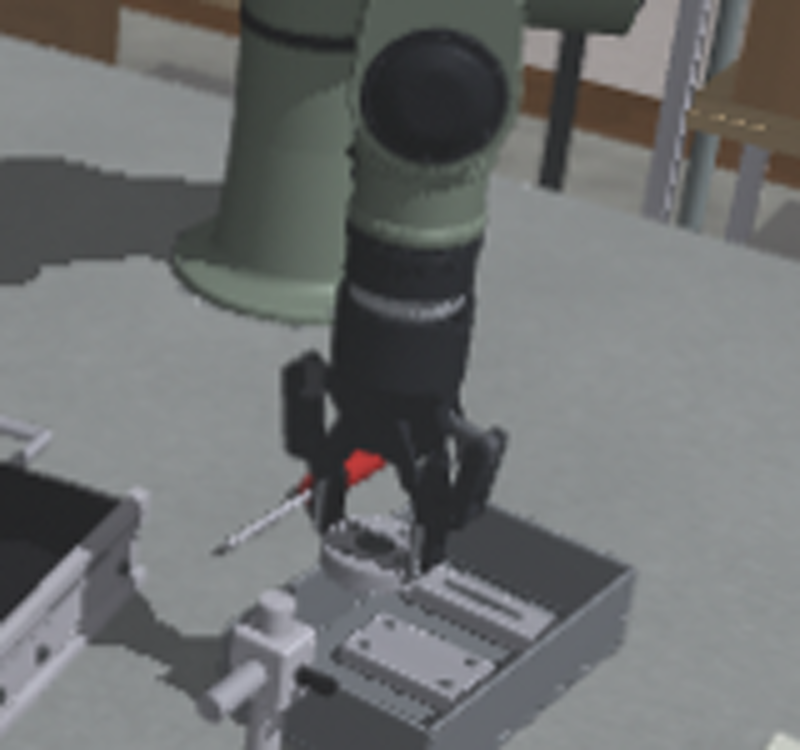

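The disc is above the tote's far end (crop (370,555)). I lower and release it.

>>> move_arm:
  moves: [0.1, 0.1, 2.5, 0, 4, 0.1, 0.1, 5.5, 0, 4, 0.1, 0.1, 8.5, 0, 4, 0.1, 0.1, 10.3, 0, 4, 0.1, 0.1, 10.3, 0, 4]

```text
t: 20.85
tcp_pos: [0.5363, 0.3406, 0.0192]
ee_rot: [-0.001, 0.747, 0.665, -0.003]
force: [-0.7, -0.2, -2.8]
gripper_width: 0.058
```

>>> move_arm:
  moves: [0, 0, 0, 0, 4, 0, 0, 0, 0, 7.2, 0, 0, 0, 0, 7.2, 0, 0, 0, 0, 7.2]

```text
t: 21.25
tcp_pos: [0.5396, 0.3429, 0.0239]
ee_rot: [0.0, 0.747, 0.665, 0.001]
force: [0.6, 0.3, -0.2]
gripper_width: 0.0718
```

>>> move_arm:
  moves: [0, 0, -2, 0, 7.2, 0, 0, -5, 0, 7.2, 0, 0, -9, 0, 7.2, 0, 0, -13.5, 0, 7.2, 0, 0, -13.5, 0, 7.2]

```text
t: 21.75
tcp_pos: [0.5426, 0.3446, 0.1654]
ee_rot: [0.002, 0.747, 0.665, 0.006]
force: [1.0, 1.0, 1.4]
gripper_width: 0.072
```

>>> move_arm:
  moves: [-4, -4, 0, 0, 7.2, -8, -8, 0, 0, 7.2, -11, -12, 0, 0, 7.2, -13, -14, 0, 0, 7.2, -13, -14, 0, 0, 7.2]

```text
t: 22.25
tcp_pos: [0.378, 0.2265, 0.1566]
ee_rot: [-0.001, 0.747, 0.665, -0.003]
force: [0.5, -0.5, -0.6]
gripper_width: 0.072
```

Run:
```python
from h import *
d=ctrl.get_image("scene");cv2.imwrite("pics/s21.png",d["color"])
d=ctrl.get_image("top");crop(d,140,50,440,300,2,"pics/t21.png")
state()
```

```text
t 22.35 tcp [0.3844 0.2294 0.1581] F [0.5 0.1 0.2] w 0.0718 x [0.116 0.993 0.001] y [ 0.993 -0.116  0.002] z [ 0.002  0.001 -1.   ] J [ 0.37  0.21 -0.56  0.8   0.    0.49]
```

View pics/s21.png

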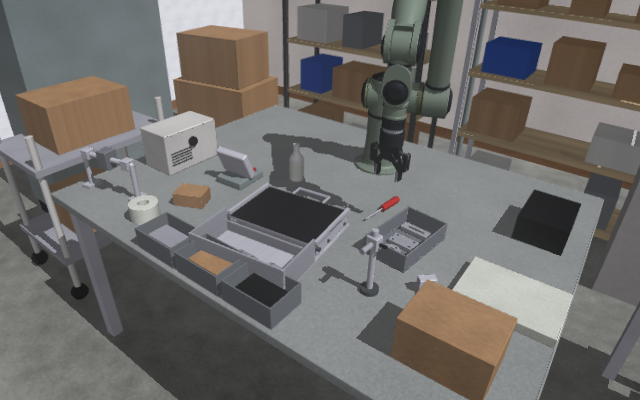

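View pics/t21.png

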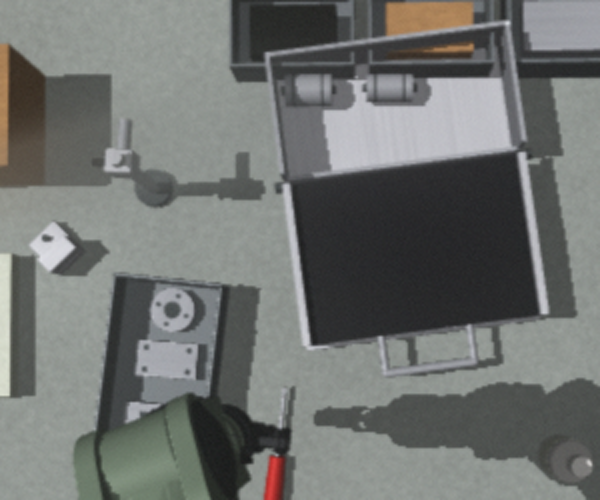

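The top view shows the disc (175,310), plate (168,358) and bar in the tote, both rollers in the trough ((308,88), (390,87)), and the board down. The screwdriver, bottle and clamp are unmoved. The arm is clear with nothing touched, so I hold still for a moment and hand in.

>>> move_arm:
  moves: [0, 0, 0, 0, 7.2, 0, 0, 0, 0, 7.2, 0, 0, 0, 0, 7.2, 0, 0, 0, 0, 7.2, 0, 0, 0, 0, 7.2]

```text
t: 22.85
tcp_pos: [0.3845, 0.2296, 0.1571]
ee_rot: [-0.0, 0.747, 0.665, -0.0]
force: [-0.2, 0.7, 0.4]
gripper_width: 0.0719
```

Run:
```python
from h import *
state()
print(ctrl.sign_off())
```

```text
t 22.85 tcp [0.3845 0.2296 0.1571] F [-0.2  0.7  0.4] w 0.0719 x [ 0.115  0.993 -0.   ] y [ 0.993 -0.115 -0.   ] z [-0. -0. -1.] J [ 0.37  0.21 -0.56  0.8   0.    0.49]
the job is handed in; nothing more can be done
None
```

I did the whole task in 22.9 s and handed it in. I tipped the board by its bar to roughly 0.2 rad, and both rollers rolled into the trough while the disc, plate and bar stayed put. I then lowered the board slowly back to rest and put the bar, plate and disc flat in the tote.

**Last pictures:** both rollers were in the trough, all three flat parts were in the tote and the board was down and empty. The bottle, screwdriver, clamp and carton looked unmoved. The arm was clear, with almost no force on the wrist.

**Failed or disagreed:** no check failed. The measured finger opening was about 2–3.5 mm below each part's nominal size, but every grip held. I judged the board angle and the bystanders' positions from the pictures and the arm's position, not from a direct reading. The hand-in gave no verdict.

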